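# Unbolt the double doors of a lens case and take out the lens

## Robot

A 6-joint arm with a two-finger parallel gripper is mounted at the origin on the work surface. World frame = base frame: x ahead of the robot, y to its left, z up, the work surface at z = 0. Lengths are in m, angles in rad, forces in N, time in s.
With the tool pointing down it reaches from about 0.325 to 0.9 m from the base axis. Payload 6.1 kg.
Tool frame: the origin (TCP) lies at the very end of the fingers, on their centre line; the grasp point (between the pads) lies 19 mm behind it; z points along the fingers, y is the line along which they close (so a half turn about z gives the same grasp; the last joint's range is limited). The gripper opens to 87 mm and grips with 3 to 60 N. Pads are 19 mm wide; open, the fingers measure 117 mm over their backs; the gripper's body (75 mm by 190 mm) begins 51 mm behind the grasp point.
Start: joints at [1.203, 0.22, 1.526, -0, 1.395, -0.126], TCP at [0.15, 0.607, 0.223] pointing down, gripper open.
Joint ranges: [-2.98, 2.98], [-0.91, 2.08], [0.09, 2.57], [-1.24, 4.39], [0.2, 2.65], [-2.68, 2.68]. Speed limits (rad/s): [2.57, 2.57, 3.01, 3.14, 3.14, 3.14].

## Interface

Orientations are given as a unit quaternion [w, x, y, z].
In Python, from rig import bot gives the robot as it stands.
- The arm moves only by the tool arm_command, never from a script. Its argument "steps" is text: rows parted by semicolons, each of 7 numbers parted by spaces: the shift along the tool's x, y, z normalised to -1 to 1, where 1 is 0.3 m, then the turn, a rotation vector about the tool's x, y, z normalised to -1 to 1, where 1 is 90 degrees, then the opening, from 0 (shut) to 1 (fully open). In form: x y z rx ry rz gripper; .... A call has 1 to 10 rows; each row is the pose to reach, as a shift and turn from the pose commanded when the call began, along the tool's axes at that moment; what a row does not reach only later rows make up. A row lasts 1/8 s, in which the tool goes at most 62.5 mm and 10.7 degrees, less where a joint would pass 70% of its speed; a pose out of reach is approached as far as the arm can. A call with a number of a shift or a turn outside -1 to 1 is refused whole. A call with a gripper value outside its range is refused whole. The fingers move at their own pace and stop on an object; the grip force is fixed at half the most. Time passes only in rows, so rows that repeat a pose let the fingers close. It gives the time, the measured TCP pose, the force, the opening and the grip force at its end, in the units of the state.
- bot.get_obs(): the state, without advancing time (a new reading comes with each control period).
- bot.grab_frame(name): name is "scene" or "top" or "wrist"; returns a dict with "image" (480x640x3 uint8, red, green, blue), "z_map" (480x640 float32, m along the optical axis (not along the pixel's ray), 0 where there is no reading), "intrinsics" (3x3 intrinsics, pixels), "world_from_camera" (4x4, takes a point from camera to world coordinates); the wrist camera has in their place "T_tool_cam" (4x4, takes a point from camera to tool coordinates, whose origin is the TCP and whose axes are the flange's). Camera axes: x right, y down, z forward; pixel columns grow to the right and rows downward; lengths in m; the calibration is good to about 2 mm. A picture is of the moment at which its call begins: read the wrist's pose just before it.
- bot.job_done(): hands the job in; it is judged then, once.
The state is a dict: "t": time; "qpos": joint angles; "joint_vel": joint speeds; "tau": joint torques, N m; "position": TCP position; "tcp_rot": TCP orientation; "ft_force": force on the tool from outside, world axes, zero at the start; "torque": the same for the moment, N m; "grip_width": finger opening in m; "grip_force": force on a finger pad.
Only numpy, scipy, OpenCV 4.12 (cv2) and the standard library are available. Lean on these libraries where they do the work, as an engineer would, in place of code of your own. Each camera call takes 0.05 s, during which the arm holds its last target. There are 200 camera calls.

## Task

Fetch the lens from the sloping lens case on the bench: swing the active door leaf (the one with the cover strip) up until it stands open square to the case's face, draw the flush bolt on the passive leaf fully back, then swing that leaf open just as far. Lift out the black lens and set it down gently, upright and wholly on the green mat. Leave both leaves standing open with the bolt drawn, and do not disturb the jar, the bottle or the screw tray.

Things in the scene. Friction and masses are not known exactly. Their poses are not given: they have to be found in the camera images.
- case: Grey fixed bench case, pose varies. Origin: on the bench under mid-width; x to its back, y to its left, z up. 336 mm wide (y); front wall outer face x=-95, 75 high; back x=+125, 185 high. Its top face slopes up at 30 deg from the front edge (x=-95) to x=95, with two blue leaves hinged on its left (active) and right (passive) sides, meeting at y=0. Walls 8 thick, cork floor 10 thick.
- lamp_bar (a point): Middle of the lower front edge of a fixed lamp bar on two thin posts (y=+-162) that crosses above the upper end of the slope: 40 mm deep behind this point, 336 long in y, 25 high, its underside 325 above the bench. It blocks a vertical tool over the bolt's thumb piece: reach that with the tool square to the slope, tilted about 30 deg, gripper leaning back to the robot. Axes as case.
- active (a joint): Angle of the left (+y) leaf: 0 shut, grows as its free edge rises, 1.57 square to the sloping face, stop 1.75. Stiff hinge, stays where left; 3 to 8 N at the handle move it. May start ajar. Leaf 157 mm wide, 189 long, 10 thick. A grey cover strip on its free edge (top 31 above the leaf's underside) reaches 32 over the passive leaf, covers the bolt and keeps the passive leaf down.
- active_hinge (a point): Point on the active leaf's hinge line (left edge of the slope), level along the slope with the handle's middle, at the leaf's underside. Axes turn with the leaf: x up the slope along the hinge line, y from free edge to hinge, z out of the leaf's outer face.
- active_handle (a point): Middle of the active leaf's handle: steel bar 12 mm thick, 80 long, parallel to the hinge line, 135 from it, 44 above the leaf's outer face (54 above its underside), on two posts 66 apart. Axes as active_hinge.
- passive (a joint): Angle of the right (-y) leaf about its hinge along the right edge of the slope: meaning, leaf size, stop and stiffness as active, no cover strip. Starts shut, held by the flush bolt.
- passive_hinge (a point): Point on the passive leaf's hinge line (right edge of the slope), level along the slope with the handle's middle, at the leaf's underside. Axes turn with the leaf: x up the slope along the hinge line, y from hinge to free edge, z out of the leaf's outer face.
- passive_handle (a point): Middle of the passive leaf's handle: a steel bar like the other, 85 mm from the hinge line and 44 above the leaf's outer face. Axes as passive_hinge.
- bolt (a joint): Travel of the flush bolt on the passive leaf, in m: 0 fully shot under the brass keeper at the slope's upper end; grows as it is drawn down the slope towards the robot. The keeper lets go at about 0.022, stop at 0.032. About 3 N moves it; it stays where left. May start up to 0.006 drawn.
- bolt_thumb (a point): Top centre of the bolt's red thumb piece: 16 mm long up the slope, 14 wide, 14 tall above the passive leaf's outer face, 138 from that leaf's hinge line. Slides down the slope (-x) with the bolt; the thin brass rod runs on both sides of it along x, 8 wide. Axes as passive_hinge.
- lens: Black camera lens standing upright on the case's cork floor beneath the passive leaf: cylinder 54 mm in diameter, 82 high (its lowest 15 are 48 in diameter), red line near the top, about 0.2 to 0.4 kg. Origin: centre of its underside; z is its axis, up.
- mat: Green mat, 140 by 140 mm, 3 thick, fixed on the bench in front of the case, on its left or right (swaps with the tray). Origin: centre of its underside; x and y along its sides.
- tray: Grey screw tray 120 x 130 x 24 mm on the bench, on the other side from the mat. Bystander. Origin: centre of its underside.
- jar: Small jar, 38 mm in diameter, 55 high, on the case floor beneath the active leaf. Bystander. Origin: centre of its underside.
- bottle: White bottle, 52 mm in diameter, 130 high, on the bench to the left of the case. Bystander. Origin: centre of its underside.
Not all that is in view belongs to the job. There is more than one size of the mat; the job needs the smaller.

How it is judged:
On the way, in this order (a step that is already met when the one before it is completed fails the run):
1. the active leaf is swung open (75 degrees or more) (value of joint active above 1.3 rad), for 0.1 s.
2. the flush bolt is drawn back (26 mm or more) with the passive leaf still shut (value of joint bolt above 0.026 m and value of joint passive below 0.15 rad), for 0.1 s.
3. the passive leaf is swung open (75 degrees or more) (value of joint passive above 1.3 rad), for 0.1 s.
4. the lens is lifted over the case's front wall (height (world z) of lens above 0.07 m), for 0.1 s.
At the end, for the whole second after the job is handed in: The lens stands upright (within 6 degrees), at rest, on the green mat with its axis within 45 mm of the mat's centre along both sides (so wholly on it); both leaves are open at least 72 degrees and the bolt is drawn back at least 24 mm (x of lens in the frame of mat between -0.045 and 0.045 m and y of lens in the frame of mat between -0.045 and 0.045 m and height (world z) of lens below 0.008 m and angle between lens's own z axis and vertical below 0.1 rad and linear speed of lens below 0.02 m/s and value of joint each of active, passive above 1.25 rad and value of joint bolt above 0.024 m); the robot touches nothing.
It fails at once if the lens is let fall (falling untouched more than 20 mm above the bench) (height (world z) of lens above 0.02 m and linear speed of lens above 0.15 m/s and contact force between the fingers and lens below 0.05 N).
It fails at once if the lens is slammed on the mat (over 100 N) (contact force between lens and mat above 100 N).
It fails at once if the jar is moved more than 30 mm or knocked over (distance of jar from where it was at the start of the episode above 0.03 m or angle between jar's own z axis and vertical above 0.5 rad).
It fails at once if the bottle is moved more than 30 mm or knocked over (distance of bottle from where it was at the start of the episode above 0.03 m or angle between bottle's own z axis and vertical above 0.5 rad).
It fails at once if the screw tray is moved more than 30 mm (distance of tray from where it was at the start of the episode above 0.03 m).
It also fails if it takes over 72 s, if anything falls off the work surface, if the arm or the gripper's body presses on something with over 40 N, if the wrist force passes 120 N, or if a joint passes its speed limit or range.

## Working session

There is one attempt and no reset: what is moved stays moved. The work goes in short steps, Python scripts to look and compute and a tool call to move; the robot and the scene stay as the last step left them, time stands still between calls to the robot, and variables do not carry over. Pictures are saved under pics/ and viewed, at most 10 in all, crops included, and the job is handed in when it is done.

Besides the shell and the picture viewer there is one more tool, called as a command line: name --argument value ..., lists and objects as JSON in quotes. arm_command: Moves the arm, as the interface text tells. Scaled input: -1 to 1 covers 0.3 m each way for a shift and 90 degrees each way for a turn. Its arguments: {"type":"object","properties":{"steps":{"type":"string"}},"required":["steps"]}

```bash
mkdir -p pics; cat > h.py <<'E'
import numpy as np,cv2
from scipy.spatial.transform import Rotation as R
from rig import bot
def grab(n):
    o=bot.get_obs();f=bot.grab_frame(n)
    if n=="wrist":
        T=np.eye(4);q=o["tcp_rot"];T[:3,:3]=R.from_quat([q[1],q[2],q[3],q[0]]).as_matrix();T[:3,3]=o["position"]
        f["world_from_camera"]=T@f["T_tool_cam"]
    np.savez("last_%s.npz"%n,**f);return f
def cloud(f):
    K=f["intrinsics"];z=f["z_map"];v,u=np.mgrid[:480,:640]
    P=np.stack([(u-K[0,2])/K[0,0]*z,(v-K[1,2])/K[1,1]*z,z],-1);T=f["world_from_camera"]
    return P@T[:3,:3].T+T[:3,3]
def save(f,name): cv2.imwrite("pics/"+name,cv2.cvtColor(f["image"],cv2.COLOR_RGB2BGR))
E
python3 - <<'E'
from h import *
for n in("scene","top"):
    f=grab(n);save(f,n+"0.png");print(n,f["world_from_camera"].round(3).tolist(),f["intrinsics"].tolist())
print(bot.get_obs())
E
```

```text
scene [[0.981, 0.136, -0.138, 0.678], [0.194, -0.689, 0.699, -0.704], [-0.0, -0.712, -0.702, 0.979], [0.0, 0.0, 0.0, 1.0]] [[438.19978986654877, 0.0, 329.48228994104295], [0.0, 438.19978986654877, 243.3265688494452], [0.0, 0.0, 1.0]]
top [[-0.012, -0.997, 0.073, 0.434], [-1.0, 0.01, -0.024, 0.077], [0.024, -0.073, -0.997, 1.39], [0.0, 0.0, 0.0, 1.0]] [[483.21203603497025, 0.0, 323.3833085542489], [0.0, 483.21203603497025, 244.87005215028128], [0.0, 0.0, 1.0]]
{'t': 0.1, 'qpos': array([ 1.20291835e+00,  2.21158588e-01,  1.52751451e+00,  1.41762069e-05,
        1.39471436e+00, -1.26108141e-01]), 'joint_vel': array([-4.57461930e-05, -1.55699993e-03, -3.10102752e-03, -2.17354159e-03,
        8.60867453e-04,  5.91860653e-04]), 'tau': array([ 1.87628073e-03, -4.95941770e+01, -3.88525379e+01,  7.01160729e-02,
        5.14055695e-02,  2.99561975e-06]), 'position': array([0.14943475, 0.60628278, 0.22153022]), 'tcp_rot': array([-2.26170372e-04,  1.20591907e-01,  9.92701761e-01, -8.68459623e-04]), 'ft_force': array([ 0.25250943, -0.073139  ,  0.37369082]), 'torque': array([-0.04809527,  0.00217435, -0.04874338]), 'grip_force': 0.0, 'grip_width': 0.08702973054060505}
```

View pics/scene0.png

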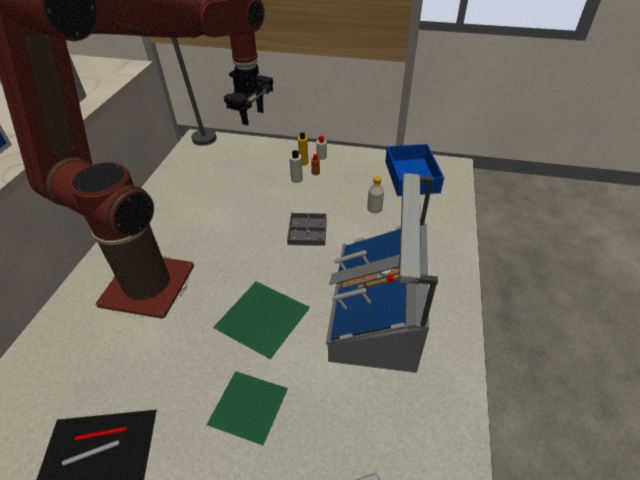

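View pics/top0.png

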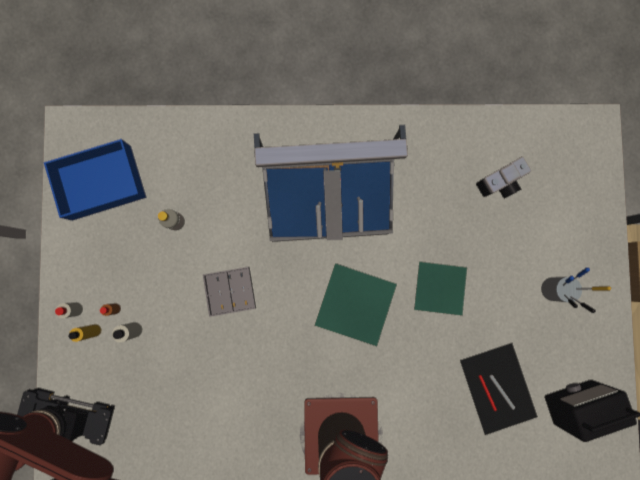

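The scene view shows the case on the right with the active leaf slightly ajar: its strip is raised at about (365,270), and the red thumb piece is at about (391,278). In the top view the case spans cols 265–393 and rows 160–242, with handles at (319,220) and (361,215). The small mat is at (441,289), the tray at (230,291) and the bottle at (168,218).

```bash
python3 - <<'E'
from h import *
f=dict(np.load("last_top.npz"));P=cloud(f);im=f["image"].astype(int)
g=(im[...,1]>im[...,0]*1.5)&(im[...,1]>im[...,2]*1.15)&(P[...,2]<.03)
n,l,st,c=cv2.connectedComponentsWithStats(g.astype(np.uint8))
for i in range(1,n):
    if st[i,4]>500:
        Q=P[l==i];r=cv2.minAreaRect(Q[:,:2].astype(np.float32));print("mat",r,Q[:,2].mean())
for n_,p in dict(frontL=(272,238),frontR=(390,233),strip_bot=(333,236),strip_top=(333,172),stripL=(327,205),stripR=(341,205),hA1=(319,210),hA2=(319,230),hP=(361,214),tray=(230,291),bottle=(168,218),barL=(258,157),barR=(405,150),barmid=(331,156)).items(): print(n_,p,P[p[1],p[0]].round(3))
b=(im[...,2]>im[...,0]*2)&(P[...,2]>.05)
for nm,(u0,u1,v0,v1) in dict(act=(270,314,165,236),pas=(343,392,165,234)).items():
    m=b.copy();m[:]=0;m[v0:v1,u0:u1]=b[v0:v1,u0:u1];Q=P[m];c=Q.mean(0)
    for _ in range(3):
        w=np.linalg.svd(Q-Q.mean(0),full_matrices=False)[2][2];d=(Q-Q.mean(0))@w;Q=Q[abs(d)<.006]
    w*=np.sign(w[2]);print(nm,len(Q),Q.mean(0),w,d.std(),"tilt",np.degrees(np.arccos(w[2])),"yaw",np.degrees(np.arctan2(-w[1],-w[0])))
    print(Q.min(0),Q.max(0))
# scene view: handles, red thumb
f=dict(np.load("last_scene.npz"));P=cloud(f);im=f["image"].astype(int)
r=(im[...,0]>130)&(im[...,1]<70)&(P[...,0]>.5)&(P[...,2]>.1);v,u=np.nonzero(r);print("red",len(u),u.mean(),v.mean(),P[r].mean(0))
i=f["image"][200:380,300:460];cv2.imwrite("pics/sc.png",cv2.cvtColor(cv2.resize(i,(711,800))[:600] if 0 else cv2.resize(i,(533,600),interpolation=3),cv2.COLOR_RGB2BGR))
E
```

```text
mat ((0.4069347679615021, -0.29177427291870117), (0.1349000185728073, 0.13293948769569397), 82.23936462402344) 0.0033233989589149487
mat ((0.36380910873413086, -0.04626244306564331), (0.18184791505336761, 0.18098695576190948), 70.62739562988281) 0.004252565347366642
frontL (272, 238) [0.548 0.183 0.09 ]
frontR (390, 233) [ 0.568 -0.151 -0.004]
strip_bot (333, 236) [0.548 0.021 0.133]
strip_top (333, 172) [0.698 0.023 0.222]
stripL (327, 205) [0.623 0.037 0.178]
stripR (341, 205) [0.624 0.001 0.174]
hA1 (319, 210) [0.608 0.058 0.198]
hA2 (319, 230) [0.434 0.077 1.39 ]
hP (361, 214) [ 0.601 -0.05   0.166]
tray (230, 291) [0.406 0.307 0.022]
bottle (168, 218) [0.603 0.458 0.105]
barL (258, 157) [0.704 0.192 0.347]
barR (405, 150) [ 0.716 -0.13   0.352]
barmid (331, 156) [0.704 0.033 0.352]
act 312 [0.63553729 0.12711289 0.14561269] [-0.49030775  0.26045971  0.83172053] 0.00227384836219856 tilt 33.72411378441791 yaw -27.977990817479355
[0.55518964 0.12006007 0.09469431] [0.71417897 0.13465015 0.19479313]
pas 318 [ 0.64898684 -0.0669148   0.13785691] [-0.49780513 -0.10302788  0.86114767] 0.0021539128779699897 tilt 30.554311745201918 yaw 11.69309004384566
[ 0.56990265 -0.07627749  0.08992611] [ 0.72482763 -0.05816229  0.18658534]
red 26 389.88461538461536 276.34615384615387 [0.68618447 0.00904346 0.17966998]
```

View pics/sc.png

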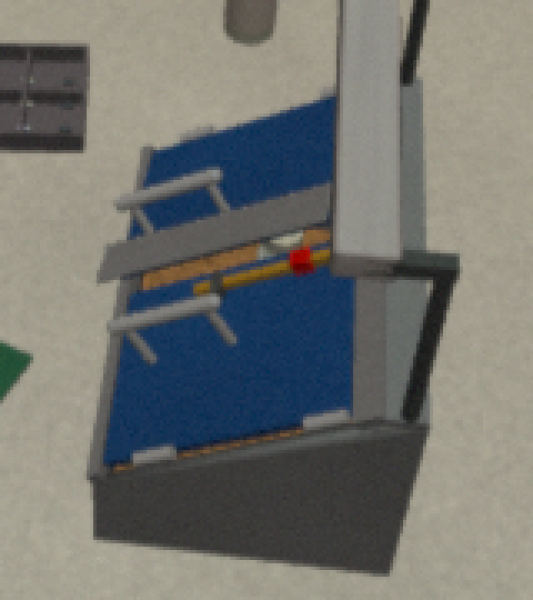

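```bash
python3 - <<'E'
from h import *
f=dict(np.load("last_top.npz"));P=cloud(f)
B=P[120:180,240:420].reshape(-1,3);B=B[(B[:,2]>.335)&(B[:,2]<.37)]
print("bar",cv2.minAreaRect(B[:,:2].astype(np.float32)),np.median(B[:,2]))
def plane(v0,v1,u0,u1,t):
    Q=P[v0:v1,u0:u1].reshape(-1,3);Q=Q[(Q[:,2]>.06)&(Q[:,2]<.25)]
    for _ in range(8):
        c=np.median(Q,0) if _==0 else Q.mean(0);w=np.linalg.svd(Q-Q.mean(0),full_matrices=False)[2][2];d=(Q-Q.mean(0))@w;Q=Q[abs(d)<max(t,2*d.std())]
    w*=np.sign(w[2]);return Q,w,d.std()
for nm,a in dict(act=(170,228,275,312,.004),pas=(170,226,367,387,.004),strip=(170,234,329,338,.004)).items():
    Q,w,s=plane(*a);print(nm,len(Q),Q.mean(0).round(4),w.round(4),s.round(4),"tilt",np.degrees(np.arccos(w[2])).round(2),"yaw",np.degrees(np.arctan2(-w[1],-w[0])).round(2))
f=dict(np.load("last_scene.npz"));P=cloud(f);
for n,p in dict(A0=(336,261),A1=(364,253),P0=(335,297),P1=(365,290),red=(390,278),frL=(344,245),frR=(330,340),bR=(428,335)).items(): print(n,P[p[1]-1:p[1]+2,p[0]-1:p[0]+2].reshape(-1,3).round(3)[[1,4,7]].tolist())
E
```

```text
bar ((0.7313434481620789, 0.033239468932151794), (0.0750308707356453, 0.33642950654029846), 3.3530893325805664) 0.35004575394115744
act 1973 [0.6444 0.1235 0.1514] [-0.5014  0.1116  0.858 ] 0.0019 tilt 30.91 yaw -12.55
pas 1011 [ 0.6481 -0.0946  0.1364] [-0.4983 -0.0321  0.8664] 0.0019 tilt 29.95 yaw 3.69
strip 541 [0.6305 0.0218 0.1806] [-0.5018  0.1394  0.8537] 0.0019 tilt 31.39 yaw -15.53
A0 [[0.545, 0.057, 0.158], [0.546, 0.053, 0.158], [0.546, 0.054, 0.154]]
A1 [[0.615, 0.058, 0.201], [0.615, 0.057, 0.198], [0.616, 0.058, 0.194]]
P0 [[0.563, -0.05, 0.147], [0.563, -0.054, 0.148], [0.563, -0.054, 0.144]]
P1 [[0.633, -0.044, 0.183], [0.633, -0.047, 0.183], [0.634, -0.05, 0.182]]
red [[0.687, 0.008, 0.178], [0.687, 0.002, 0.182], [0.687, 0.005, 0.174]]
frL [[0.545, 0.188, 0.089], [0.546, 0.182, 0.091], [0.546, 0.183, 0.086]]
frR [[0.567, -0.133, 0.087], [0.567, -0.136, 0.088], [0.568, -0.137, 0.085]]
bR [[0.806, -0.013, 0.001], [0.806, -0.014, -0.001], [0.806, -0.019, 0.0]]
```

```bash
cat >> h.py <<'E'
O=np.array([.649,.028,0]);YAW=np.radians(3.5)
C=R.from_euler("z",YAW).as_matrix();cu=np.cos(np.pi/6)
U=C@[cu,0,.5];Y=C@[0,1,0];N=C@[-.5,0,cu]
def surf(xc,yc): return O+C@[xc,yc,.075+(xc+.095)*np.tan(np.pi/6)]
HX=-.029;HY=.158
def act(th,d,h,dx=0): return surf(HX,HY)+U*dx+d*(-Y*np.cos(th)+N*np.sin(th))+h*(N*np.cos(th)+Y*np.sin(th))
def pas(th,d,h,dx=0): return surf(HX,-HY)+U*dx+d*(Y*np.cos(th)+N*np.sin(th))+h*(N*np.cos(th)-Y*np.sin(th))
def ori(a,flip=1):  # square to slope, then leaning by a about U: z=-(N cos a + Y sin a)
    z=-(N*np.cos(a)+Y*np.sin(a));y=flip*(Y*np.cos(a)-N*np.sin(a));return np.c_[np.cross(y,z),y,z]
def rows(targets,g):
    o=bot.get_obs();q=o["tcp_rot"];T=R.from_quat([q[1],q[2],q[3],q[0]]).as_matrix()
    for p,M in targets:
        s=T.T@(p-o["position"])/.3;r=R.from_matrix(T.T@M).as_rotvec()/(np.pi/2)
        print(*np.r_[s,r].round(3),g,"; n>=",int(np.ceil(max(np.linalg.norm(s)*.3/.0625,np.linalg.norm(r)*90/10.7))))
E
python3 - <<'E'
from h import *
p=act(.144,.135,.054);print(p)
M=ori(.144);t=.013
rows([(p-M[:,2]*.10,M),(p+M[:,2]*t,M)],.5)
E
```

```text
[0.58175252 0.05609346 0.17616387]
-1.667 -1.439 -0.132 0.037 -0.344 -0.164 0.5 ; n>= 11
-1.861 -1.435 0.19 0.037 -0.344 -0.164 0.5 ; n>= 12
```

arm_command --steps "-0.2 -0.17 -0.15 0 0 0 0.5; -0.4 -0.34 -0.2 0 0 0 0.5; -0.6 -0.5 -0.2 0 0 0 0.5; -0.8 -0.67 -0.2 0 -0.1 -0.05 0.5; -1 -0.85 -0.2 0 -0.2 -0.1 0.5; -1 -1 -0.2 0.037 -0.344 -0.164 0.5; -1 -1 -0.2 0.037 -0.344 -0.164 0.5; -1 -1 -0.2 0.037 -0.344 -0.164 0.5"

```text
t: 1.1
position: [0.3685, 0.2406, 0.2812]
tcp_rot: [0.261, -0.009, 0.963, -0.062]
ft_force: [-0.1, 0.4, -0.8]
grip_width: 0.0438
grip_force: 0.0
```

```bash
python3 - <<'E'
from h import *
p=act(.144,.135,.054);M=ori(.144)
rows([(p-M[:,2]*.10,M)],.5)
E
```

```text
-0.408 -0.557 0.394 -0.0 0.001 -0.002 0.5 ; n>= 4
```

arm_command --steps "-0.1 -0.14 0.1 0 0 0 0.5; -0.2 -0.28 0.2 0 0 0 0.5; -0.3 -0.42 0.3 0 0 0 0.5; -0.408 -0.557 0.394 0 0 0 0.5; -0.408 -0.557 0.394 0 0 0 0.5; -0.408 -0.557 0.394 0 0 0 0.5"

```text
t: 1.85
position: [0.5324, 0.0713, 0.2624]
tcp_rot: [0.26, -0.01, 0.964, -0.06]
ft_force: [-0.1, -0.2, -1.0]
grip_width: 0.0434
grip_force: 0.0
```

```bash
python3 - <<'E'
from h import *
f=grab("wrist");save(f,"w1.png")
p=act(.144,.135,.054);M=ori(.144)
rows([(p+M[:,2]*.013,M)],.5);print(bot.get_obs()["position"])
T=f["world_from_camera"];K=f["intrinsics"]
for d in(-.04,0,.04):
    c=T[:3,:3].T@(act(.144,.135,.054,d)-T[:3,3]);print((K@c/c[2])[:2].round())
E
```

```text
0.004 -0.016 0.379 0.002 0.0 -0.0 0.5 ; n>= 2
[0.53219594 0.07209174 0.26262266]
[317. 187.]
[318. 240.]
[318. 288.]
```

View pics/w1.png

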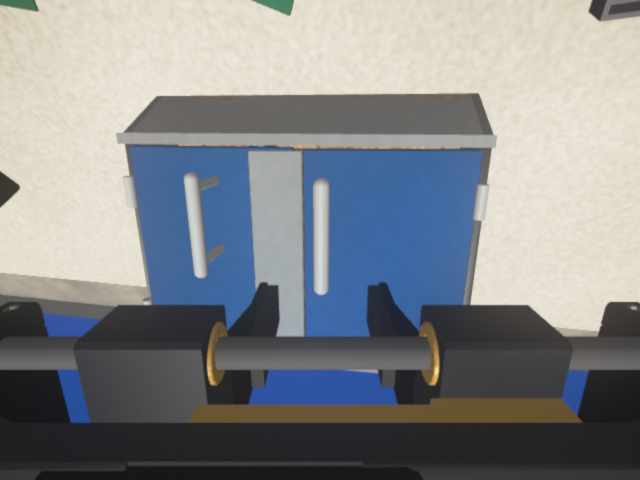

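The wrist view shows the active handle from (321,181) to (321,293). The model predicted it centred at (318,240), so the fit is good.

arm_command --steps "0 -0.01 0.19 0 0 0 0.5; 0.004 -0.012 0.379 0 0 0 0.5; 0.004 -0.012 0.379 0 0 0 0.5; 0.004 -0.012 0.379 0 0 0 0; 0.004 -0.012 0.379 0 0 0 0; 0.004 -0.012 0.379 0 0 0 0; 0.004 -0.012 0.379 0 0 0 0; 0.004 -0.012 0.379 0 0 0 0"

```text
t: 2.9
position: [0.5897, 0.0571, 0.1669]
tcp_rot: [0.263, -0.011, 0.963, -0.059]
ft_force: [4.6, 11.3, -3.1]
grip_width: 0.0111
grip_force: 30.0
```

```bash
python3 - <<'E'
from h import *
o=bot.get_obs();M=ori(.144);g=o["position"]-M[:,2]*.013
v=g-surf(HX,HY);print("y,n,u",v@Y,v@N,v@U,np.hypot(v@Y,v@N),np.hypot(.135,.054))
th=np.arctan2(v@N,-(v@Y))-np.arctan2(.054,.135);print("theta",th)
T=[]
for t in np.linspace(th,1.62,11)[1:]:
    a=.144+(t-th)*.5;M=ori(a);T.append((act(t,.135,.054,v@U)+M[:,2]*.013,M))
rows(T,0)
E
```

```text
y,n,u -0.12350389993482454 0.07366724771874891 0.002339641714001618 0.1438056907273376 0.1453994497926316
theta 0.15731872695371468
-0.0 0.024 -0.065 0.05 0.003 -0.001 0 ; n>= 1
-0.001 0.062 -0.123 0.097 0.003 -0.002 0 ; n>= 1
-0.001 0.108 -0.175 0.143 0.003 -0.002 0 ; n>= 2
-0.001 0.161 -0.219 0.19 0.003 -0.002 0 ; n>= 2
-0.001 0.22 -0.255 0.236 0.003 -0.002 0 ; n>= 2
-0.001 0.283 -0.282 0.283 0.003 -0.002 0 ; n>= 3
-0.001 0.349 -0.299 0.329 0.003 -0.002 0 ; n>= 3
-0.001 0.417 -0.306 0.376 0.003 -0.002 0 ; n>= 4
-0.001 0.485 -0.302 0.423 0.003 -0.002 0 ; n>= 4
-0.0 0.552 -0.289 0.469 0.003 -0.003 0 ; n>= 4
```

arm_command --steps "0 0.01 -0.033 0.025 0 0 0; 0 0.024 -0.065 0.05 0 0 0; 0 0.042 -0.095 0.074 0 0 0; 0 0.062 -0.123 0.097 0 0 0; 0 0.084 -0.15 0.12 0 0 0; 0 0.108 -0.175 0.143 0 0 0; 0 0.134 -0.198 0.166 0 0 0; 0 0.161 -0.219 0.19 0 0 0; 0 0.19 -0.238 0.213 0 0 0; 0 0.22 -0.255 0.236 0 0 0"

```text
t: 4.15
position: [0.552, 0.1282, 0.2255]
tcp_rot: [0.26, 0.038, 0.935, -0.238]
ft_force: [3.3, -4.9, 2.6]
grip_width: 0.0109
grip_force: 30.0
```

```bash
cat > arc.py <<'E'
from h import *
import sys
end=float(sys.argv[1]);k=float(sys.argv[2]);n=int(sys.argv[3]);side=sys.argv[4];D=float(sys.argv[5]) # k: tool/leaf ratio
f,s=(act,1) if side=="a" else (pas,-1)
o=bot.get_obs();q=o["tcp_rot"];Z=R.from_quat([q[1],q[2],q[3],q[0]]).as_matrix()[:,2]
g=o["position"]-Z*.013;v=g-surf(HX,s*HY)
a=np.arctan2(-Z@Y,-Z@N);th=np.arctan2(v@N,-s*(v@Y))-np.arctan2(.054,D)
print("theta",th,"tool",a,"r",np.hypot(v@Y,v@N),np.hypot(D,.054),"F",o["ft_force"],o["grip_width"],o["qpos"].round(2))
T=[]
for t in np.linspace(th,end,n+1)[1:]:
    M=ori(a+s*(t-th)*k);T.append((f(t,D,.054,v@U)+M[:,2]*.013,M))
rows(T,0)
E
python3 arc.py 1.62 .5 8 a .135
```

```text
theta 0.874111497583369 tool 0.5157203112817261 r 0.1467376334840602 0.1453994497926316 F [ 3.32280078 -4.9427807   2.61518454] 0.010858055171695576 [ 0.47 -0.04  1.96 -0.78  1.1  -0.69]
0.0 0.033 -0.029 0.03 0.003 -0.002 0 ; n>= 1
0.0 0.066 -0.058 0.059 0.003 -0.002 0 ; n>= 1
0.0 0.101 -0.084 0.089 0.003 -0.002 0 ; n>= 1
0.0 0.139 -0.106 0.119 0.002 -0.002 0 ; n>= 1
0.0 0.178 -0.124 0.148 0.002 -0.002 0 ; n>= 2
0.0 0.219 -0.139 0.178 0.002 -0.002 0 ; n>= 2
0.0 0.261 -0.15 0.208 0.002 -0.002 0 ; n>= 2
0.0 0.304 -0.156 0.237 0.002 -0.002 0 ; n>= 2
```

arm_command --steps "0 0.033 -0.029 0.03 0 0 0; 0 0.066 -0.058 0.059 0 0 0; 0 0.101 -0.084 0.089 0 0 0; 0 0.139 -0.106 0.119 0 0 0; 0 0.178 -0.124 0.148 0 0 0; 0 0.219 -0.139 0.178 0 0 0; 0 0.261 -0.15 0.208 0 0 0; 0 0.3 -0.156 0.237 0 0 0; 0 0.3 -0.156 0.237 0 0 0; 0 0.3 -0.156 0.237 0 0 0"

```text
t: 5.4
position: [0.5466, 0.2325, 0.2255]
tcp_rot: [0.25, 0.086, 0.875, -0.405]
ft_force: [-13.0, 9.9, 18.5]
grip_width: 0.0109
grip_force: 30.0
```

```bash
python3 arc.py 1.62 .5 1 a .135
```

```text
theta 1.6208627692818793 tool 0.8841282462948329 r 0.14958592977564072 0.1453994497926316 F [-13.01696199   9.90335868  18.52066771] 0.010914589378261355 [ 0.74  0.41  1.59 -0.93  1.56 -0.41]
0.0 0.006 0.013 -0.0 0.003 -0.004 0 ; n>= 1
```

```bash
python3 - <<'E'
from h import *
o=bot.get_obs();q=o["tcp_rot"];M=R.from_quat([q[1],q[2],q[3],q[0]]).as_matrix()
s=surf(HX,0)
rows([(o["position"]-M[:,2]*.09,M),(s+Y*.21+N*.27,ori(.5)),(s-Y*.02+N*.25+U*.03,ori(0)),(s-Y*.02+N*.16+U*.07,ori(0))],.4)
E
```

```text
0.0 0.0 -0.3 0.0 0.0 0.0 0.4 ; n>= 2
0.008 -0.368 -0.3 -0.245 0.003 -0.004 0.4 ; n>= 3
-0.092 -0.802 0.336 -0.563 0.004 -0.003 0.4 ; n>= 5
-0.223 -0.569 0.527 -0.563 0.004 -0.003 0.4 ; n>= 5
```

arm_command --steps "0 0 0 0 0 0 0.4; 0 0 0 0 0 0 0.4; 0 0 -0.1 0 0 0 0.4; 0 0 -0.3 0 0 0 0.4; 0 -0.18 -0.3 -0.12 0 0 0.4; 0.008 -0.368 -0.3 -0.245 0 0 0.4; 0.008 -0.368 -0.3 -0.245 0 0 0.4"

```text
t: 6.28
position: [0.4733, 0.2246, 0.3448]
tcp_rot: [0.26, 0.036, 0.937, -0.229]
ft_force: [0.6, -0.1, -0.2]
grip_width: 0.0349
grip_force: 0.0
```

```bash
python3 - <<'E'
from h import *
s=surf(HX,0);print(bot.get_obs()["ft_force"])
rows([(s+Y*.1+N*.26,ori(.25)),(s-Y*.02+N*.25+U*.03,ori(0)),(s-Y*.02+N*.16+U*.07,ori(0))],.4)
E
```

```text
[ 0.57305837 -0.1410053  -0.18661138]
-0.002 -0.301 0.193 -0.156 0.003 -0.002 0.4 ; n>= 2
-0.103 -0.637 0.413 -0.315 0.003 -0.002 0.4 ; n>= 4
-0.235 -0.494 0.677 -0.315 0.003 -0.002 0.4 ; n>= 5
```

arm_command --steps "0 -0.15 0.1 -0.08 0 0 0.4; 0 -0.301 0.193 -0.156 0 0 0.4; -0.05 -0.47 0.3 -0.236 0 0 0.4; -0.103 -0.637 0.413 -0.315 0 0 0.4; -0.17 -0.57 0.54 -0.315 0 0 0.4; -0.235 -0.494 0.677 -0.315 0 0 0.4; -0.235 -0.494 0.677 -0.315 0 0 0.4; -0.235 -0.494 0.677 -0.315 0 0 0.4"

```text
t: 7.28
position: [0.6011, 0.0052, 0.2842]
tcp_rot: [0.259, -0.028, 0.966, 0.005]
ft_force: [-0.1, 0.7, 0.1]
grip_width: 0.0347
grip_force: 0.0
```

```bash
python3 - <<'E'
from h import *
f=grab("wrist");save(f,"w2.png")
P=cloud(f);im=f["image"].astype(int)
r=(im[...,0]>120)&(im[...,1]<60)&(im[...,2]<60);v,u=np.nonzero(r);print("red",len(u),u.mean(),v.mean(),u.min(),u.max(),v.min(),v.max())
Q=P[r];Q=Q[np.isfinite(Q).all(1)];d=Q-surf(HX,-HY)
for w in(U,Y,N):print(np.percentile(d@w,[2,25,50,75,98]).round(4))
f2=grab("scene");save(f2,"s2.png")
E
```

```text
red 17 322.8235294117647 242.35294117647058 316 328 241 243
[0.0799 0.0802 0.0804 0.0805 0.0809]
[0.1315 0.1333 0.1393 0.1411 0.142 ]
[0.0164 0.0193 0.0222 0.0227 0.0235]
```

View pics/w2.png

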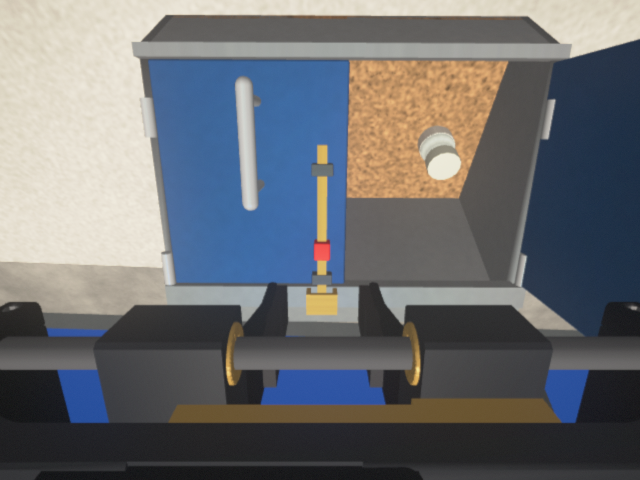

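The wrist view shows the active leaf open at the right. The red thumb piece is at about (322,251), with the rod and keeper below it. The jar is at (440,155) and the passive handle is at (247,145).

```bash
python3 - <<'E'
from h import *
f=dict(np.load("last_wrist.npz"));P=cloud(f)
d=P[120:260:5,270:310:5].reshape(-1,3)-surf(HX,-HY);print("leaf n",np.percentile(d@N,[10,50,90]))
s=surf(HX,-HY)+U*.088+Y*.137;M=ori(0)
rows([(s+N*.05,M),(s+N*.0125,M),(s+N*.0125-U*.034,M)],.4)
E
```

```text
leaf n [0.00965796 0.01058506 0.01134638]
-0.059 -0.004 0.368 -0.004 0.003 0.0 0.4 ; n>= 2
-0.059 -0.003 0.493 -0.004 0.003 0.0 0.4 ; n>= 3
0.055 -0.003 0.493 -0.004 0.003 0.0 0.4 ; n>= 3
```

arm_command --steps "-0.03 -0.003 0.2 0 0 0 0.4; -0.059 -0.003 0.368 0 0 0 0.4; -0.059 -0.003 0.44 0 0 0 0.4; -0.059 -0.003 0.489 0 0 0 0.4; -0.059 -0.003 0.489 0 0 0 0; -0.059 -0.003 0.489 0 0 0 0; -0.059 -0.003 0.489 0 0 0 0; -0.059 -0.003 0.489 0 0 0 0"

```text
t: 8.38
position: [0.6908, 0.009, 0.1684]
tcp_rot: [0.261, -0.029, 0.965, 0.005]
ft_force: [-4.7, 0.0, 4.9]
grip_width: 0.0136
grip_force: 30.0
```

Width is 13.6 mm, so the thumb piece is gripped. Pull it back.

arm_command --steps "0.025 0 0 0 0 0 0; 0.05 0 0 0 0 0 0; 0.075 0 0 0 0 0 0; 0.095 0 0 0 0 0 0; 0.107 0 0 0 0 0 0; 0.107 0 0 0 0 0 0; 0.107 0 0 0 0 0 0"

```text
t: 9.25
position: [0.6637, 0.0075, 0.1527]
tcp_rot: [0.261, -0.029, 0.965, 0.005]
ft_force: [-2.2, 1.9, 8.4]
grip_width: 0.014
grip_force: 30.0
```

```bash
python3 - <<'E'
from h import *
o=bot.get_obs();d=o["position"]-np.array([0.6908,0.009,0.1684]);print(d@U,d@Y,d@N,o["ft_force"],o["grip_width"],o["grip_force"])
E
```

```text
-0.031367465154178556 0.00015202071857737935 9.876634446839491e-06 [-2.17679659  1.91958161  8.44884014] 0.013952797146012082 30.005502998828888
```

```bash
python3 - <<'E'
from h import *
f=dict(np.load("last_wrist.npz"));P=cloud(f)
for p in[(243,85),(247,145),(250,205)]:
    d=P[p[1],p[0]]-surf(HX,-HY);print((d@U).round(4),(d@Y).round(4),(d@N).round(4))
s=surf(HX,-HY);M=ori(0)
rows([(s+U*.05+Y*.137+N*.09,M),(s+Y*.085+N*.10,M),(s+Y*.085+N*.041,M)],.4)
E
```

```text
-0.0412 0.085 0.0602
-0.0029 0.0854 0.061
0.0394 0.0847 0.0604
0.02 -0.0 -0.256 -0.004 0.003 -0.0 0.4 ; n>= 2
0.187 -0.174 -0.29 -0.004 0.003 -0.0 0.4 ; n>= 2
0.188 -0.173 -0.093 -0.004 0.003 -0.0 0.4 ; n>= 2
```

arm_command --steps "0 0 0 0 0 0 0.4; 0 0 0 0 0 0 0.4; 0 0 -0.06 0 0 0 0.4; 0.02 0 -0.256 0 0 0 0.4; 0.11 -0.09 -0.28 0 0 0 0.4; 0.187 -0.173 -0.29 0 0 0 0.4; 0.188 -0.173 -0.2 0 0 0 0.4; 0.188 -0.173 -0.093 0 0 0 0.4; 0.188 -0.173 -0.093 0 0 0 0.4; 0.188 -0.173 -0.093 0 0 0 0"

```text
t: 10.5
position: [0.6025, -0.0479, 0.1467]
tcp_rot: [0.259, -0.029, 0.965, 0.006]
ft_force: [-0.1, -1.1, 0.6]
grip_width: 0.0305
grip_force: 0.0
```

arm_command --steps "0 0 0 0 0 0 0; 0 0 0 0 0 0 0; 0 0 0 0 0 0 0"

```text
t: 10.88
position: [0.6033, -0.0488, 0.1479]
tcp_rot: [0.26, -0.029, 0.965, 0.005]
ft_force: [-4.1, -3.8, 3.5]
grip_width: 0.0109
grip_force: 30.0
```

```bash
python3 arc.py 1.6 .5 18 p .085
```

```text
theta 0.0021625095160013874 tool 0.0070001193990565985 r 0.09987880702837043 0.10070253224224306 F [-4.07006181 -3.76320377  3.47956452] 0.010868237178264512 [-0.31 -0.12  2.12  0.29  0.66 -2.13]
0.0 -0.013 -0.026 -0.028 0.002 0.0 0 ; n>= 1
-0.0 -0.031 -0.049 -0.057 0.002 0.0 0 ; n>= 1
-0.0 -0.05 -0.07 -0.085 0.002 0.0 0 ; n>= 1
-0.0 -0.071 -0.089 -0.113 0.002 0.0 0 ; n>= 1
-0.0 -0.094 -0.106 -0.141 0.002 0.0 0 ; n>= 2
-0.0 -0.118 -0.121 -0.17 0.002 0.0 0 ; n>= 2
-0.0 -0.143 -0.133 -0.198 0.002 0.0 0 ; n>= 2
-0.0 -0.17 -0.144 -0.226 0.002 0.0 0 ; n>= 2
-0.0 -0.197 -0.152 -0.254 0.002 0.0 0 ; n>= 3
-0.0 -0.225 -0.157 -0.283 0.002 0.0 0 ; n>= 3
-0.0 -0.253 -0.16 -0.311 0.002 0.0 0 ; n>= 3
-0.0 -0.281 -0.16 -0.339 0.002 0.001 0 ; n>= 3
-0.0 -0.309 -0.157 -0.367 0.002 0.001 0 ; n>= 4
-0.0 -0.336 -0.152 -0.396 0.002 0.001 0 ; n>= 4
-0.0 -0.363 -0.145 -0.424 0.002 0.001 0 ; n>= 4
-0.0 -0.389 -0.135 -0.452 0.002 0.001 0 ; n>= 4
-0.0 -0.415 -0.123 -0.48 0.002 0.001 0 ; n>= 5
-0.0 -0.438 -0.109 -0.509 0.002 0.001 0 ; n>= 5
```

```bash
python3 arc.py 1.55 .42 18 p .085
```

```text
theta 0.0021625095160013874 tool 0.0070001193990565985 r 0.09987880702837043 0.10070253224224306 F [-4.07006181 -3.76320377  3.47956452] 0.010868237178264512 [-0.31 -0.12  2.12  0.29  0.66 -2.13]
0.0 -0.013 -0.025 -0.023 0.002 0.0 0 ; n>= 1
-0.0 -0.03 -0.047 -0.046 0.002 0.0 0 ; n>= 1
-0.0 -0.049 -0.068 -0.069 0.002 0.0 0 ; n>= 1
-0.0 -0.07 -0.086 -0.092 0.002 0.0 0 ; n>= 1
-0.0 -0.092 -0.103 -0.115 0.002 0.0 0 ; n>= 1
-0.0 -0.115 -0.118 -0.138 0.002 0.0 0 ; n>= 2
-0.0 -0.14 -0.13 -0.161 0.002 0.0 0 ; n>= 2
-0.0 -0.165 -0.141 -0.184 0.002 0.0 0 ; n>= 2
-0.0 -0.192 -0.149 -0.207 0.002 0.0 0 ; n>= 2
-0.0 -0.219 -0.154 -0.23 0.002 0.0 0 ; n>= 2
-0.0 -0.246 -0.158 -0.253 0.002 0.0 0 ; n>= 3
-0.0 -0.273 -0.158 -0.276 0.002 0.0 0 ; n>= 3
-0.0 -0.301 -0.157 -0.299 0.002 0.0 0 ; n>= 3
-0.0 -0.328 -0.153 -0.322 0.002 0.0 0 ; n>= 3
-0.0 -0.354 -0.146 -0.345 0.002 0.001 0 ; n>= 3
-0.0 -0.38 -0.138 -0.368 0.002 0.001 0 ; n>= 4
-0.0 -0.405 -0.127 -0.391 0.002 0.001 0 ; n>= 4
-0.0 -0.429 -0.114 -0.414 0.002 0.001 0 ; n>= 4
```

arm_command --steps "0 -0.013 -0.025 -0.023 0 0 0; 0 -0.03 -0.047 -0.046 0 0 0; 0 -0.049 -0.068 -0.069 0 0 0; 0 -0.07 -0.086 -0.092 0 0 0; 0 -0.092 -0.103 -0.115 0 0 0; 0 -0.115 -0.118 -0.138 0 0 0; 0 -0.14 -0.13 -0.161 0 0 0; 0 -0.165 -0.141 -0.184 0 0 0; 0 -0.192 -0.149 -0.207 0 0 0"

```text
t: 12.0
position: [0.5836, -0.1033, 0.187]
tcp_rot: [0.251, -0.072, 0.951, 0.166]
ft_force: [-3.1, 10.4, 7.2]
grip_width: 0.0111
grip_force: 30.0
```

```bash
python3 arc.py 1.55 .42 9 p .085
```

```text
theta 0.7395500814979712 tool -0.3284665591300364 r 0.10203094669830924 0.10070253224224306 F [-3.12819762 10.37670705  7.23402107] 0.01109227286918521 [-0.65 -0.03  1.98  0.67  1.1  -2.65]
0.0 -0.027 -0.012 -0.024 0.001 0.0 0 ; n>= 1
0.0 -0.052 -0.026 -0.048 0.001 0.0 0 ; n>= 1
0.0 -0.079 -0.037 -0.072 0.001 0.001 0 ; n>= 1
0.0 -0.106 -0.045 -0.096 0.001 0.001 0 ; n>= 1
0.0 -0.134 -0.051 -0.12 0.001 0.001 0 ; n>= 2
0.0 -0.163 -0.054 -0.144 0.001 0.001 0 ; n>= 2
0.0 -0.191 -0.055 -0.169 0.001 0.001 0 ; n>= 2
0.0 -0.22 -0.053 -0.193 0.001 0.001 0 ; n>= 2
0.0 -0.248 -0.048 -0.217 0.001 0.001 0 ; n>= 2
```

Joint 6 is close to its limit, so I'll release the handle, turn the tool half a turn and regrasp.

arm_command --steps "0 0 0 0 0 0 0.4; 0 0 0 0 0 0 0.4; 0 0 -0.1 0 0 0.05 0.4; 0 0 -0.33 0 0 0.15 0.4; 0 0 -0.33 0 0 0.27 0.4; 0 0 -0.33 0 0 0.39 0.4; 0 0 -0.33 0 0 0.51 0.4; 0 0 -0.33 0 0 0.63 0.4; 0 0 -0.33 0 0 0.75 0.4; 0 0 -0.33 0 0 0.86 0.4"

```text
t: 13.25
position: [0.5386, -0.1405, 0.2668]
tcp_rot: [0.094, 0.543, 0.785, 0.283]
ft_force: [-0.6, 1.0, -0.2]
grip_width: 0.0347
grip_force: 0.0
```

arm_command --steps "0 0 0 0 0 0.12 0.4; 0 0 0 0 0 0.24 0.4; 0 0 0 0 0 0.36 0.4; 0 0 0 0 0 0.48 0.4; 0 0 0 0 0 0.6 0.4; 0 0 0 0 0 0.72 0.4; 0 0 0 0 0 0.84 0.4; 0 0 0 0 0 0.96 0.4; 0 0 0 0 0 1 0.4; 0 0 0 0 0 1 0.4"

```text
t: 14.5
position: [0.5386, -0.1405, 0.2668]
tcp_rot: [-0.133, 0.938, 0.175, 0.268]
ft_force: [-0.2, 0.2, 0.4]
grip_width: 0.0349
grip_force: 0.0
```

```bash
python3 - <<'E'
from h import *
o=bot.get_obs();print(o["qpos"].round(2),o["ft_force"])
p=pas(.74,.085,.054);M=ori(-.5,-1)
rows([(p-M[:,2]*.06,M),(p+M[:,2]*.013,M)],.4)
f=grab("scene");save(f,"s3.png")
f=grab("top");P=cloud(f)
np.save("toppts.npy",P)
E
```

```text
[-0.76 -0.17  1.96  0.62  1.3   0.28] [-0.18659632  0.17667567  0.41646709]
0.002 0.028 0.093 0.115 0.012 0.14 0.4 ; n>= 2
0.011 -0.015 0.332 0.115 0.012 0.14 0.4 ; n>= 2
```

View pics/s3.png

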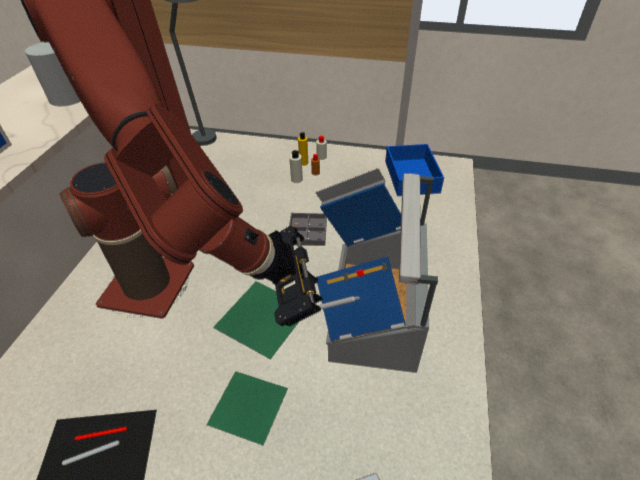

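The scene view shows the active leaf standing open and the passive leaf at about 40°, with its handle at (338,300). Regrasp it.

arm_command --steps "0.002 0.028 0.05 0.06 0.006 0.07 0.4; 0.002 0.028 0.093 0.115 0.012 0.14 0.4; 0.002 0.028 0.093 0.115 0.012 0.14 0.4; 0.007 0.006 0.21 0.115 0.012 0.14 0.4; 0.011 -0.015 0.332 0.115 0.012 0.14 0.4; 0.011 -0.015 0.332 0.115 0.012 0.14 0.4; 0.011 -0.015 0.332 0.115 0.012 0.14 0; 0.011 -0.015 0.332 0.115 0.012 0.14 0; 0.011 -0.015 0.332 0.115 0.012 0.14 0; 0.011 -0.015 0.332 0.115 0.012 0.14 0"

```text
t: 15.85
position: [0.5852, -0.1021, 0.1887]
tcp_rot: [-0.247, 0.933, 0.092, 0.244]
ft_force: [-2.7, 0.3, 4.9]
grip_width: 0.011
grip_force: 30.0
```

```bash
sed -i 's/ori(a+s\*(t-th)\*k)/ori(a+s*(t-th)*k,int(sys.argv[6]))/' arc.py; python3 arc.py 1.6 .42 10 p .085 -1
```

```text
theta 0.7481906869605581 tool -0.5003213908189748 r 0.10149909452932047 0.10070253224224306 F [-2.6906843  0.2850069  4.9062424] 0.010993634128200369 [-0.71  0.09  1.9   0.75  1.27  0.39]
-0.0 0.022 -0.017 0.023 -0.001 0.0 0 ; n>= 1
-0.0 0.043 -0.034 0.046 -0.001 0.0 0 ; n>= 1
0.0 0.066 -0.049 0.068 -0.001 0.0 0 ; n>= 1
0.0 0.09 -0.062 0.091 -0.001 0.0 0 ; n>= 1
0.0 0.116 -0.072 0.114 -0.001 0.0 0 ; n>= 1
0.0 0.141 -0.081 0.137 -0.001 0.0 0 ; n>= 2
0.0 0.168 -0.087 0.159 -0.001 0.0 0 ; n>= 2
0.0 0.195 -0.091 0.182 -0.001 0.0 0 ; n>= 2
0.0 0.222 -0.092 0.205 -0.001 0.0 0 ; n>= 2
0.0 0.249 -0.091 0.228 -0.001 0.0 0 ; n>= 2
```

arm_command --steps "0 0.022 -0.017 0.023 0 0 0; 0 0.043 -0.034 0.046 0 0 0; 0 0.066 -0.049 0.068 0 0 0; 0 0.09 -0.062 0.091 0 0 0; 0 0.116 -0.072 0.114 0 0 0; 0 0.141 -0.081 0.137 0 0 0; 0 0.168 -0.087 0.159 0 0 0; 0 0.195 -0.091 0.182 0 0 0; 0 0.222 -0.092 0.205 0 0 0; 0 0.249 -0.091 0.228 0 0 0"

```text
t: 17.1
position: [0.5948, -0.1804, 0.1795]
tcp_rot: [-0.411, 0.874, 0.135, 0.223]
ft_force: [-8.1, -1.7, 10.4]
grip_width: 0.0108
grip_force: 30.0
```

```bash
python3 arc.py 1.61 .42 1 p .085 -1
```

```text
theta 1.5928182020293782 tool -0.8625588222158677 r 0.10202265094604732 0.10070253224224306 F [-8.09409691 -1.69839014 10.44094732] 0.010795040432227307 [-0.85  0.51  1.53  0.81  1.67  0.25]
-0.0 0.006 0.003 0.005 -0.0 0.001 0 ; n>= 1
```

```bash
python3 - <<'E'
from h import *
o=bot.get_obs();q=o["tcp_rot"];M=R.from_quat([q[1],q[2],q[3],q[0]]).as_matrix()
s=surf(HX,0)
rows([(o["position"]-M[:,2]*.09,M),(s-Y*.21+N*.27,ori(-.4,-1)),(s-Y*.1+N*.27,ori(0,-1))],.4)
E
```

```text
-0.0 -0.0 -0.3 0.0 0.0 0.0 0.4 ; n>= 2
-0.001 -0.479 -0.433 -0.294 -0.001 0.001 0.4 ; n>= 4
-0.001 -0.717 -0.155 -0.549 -0.001 0.001 0.4 ; n>= 5
```

arm_command --steps "0 0 0 0 0 0 0.4; 0 0 0 0 0 0 0.4; 0 0 -0.1 0 0 0 0.4; 0 0 -0.3 0 0 0 0.4; 0 -0.16 -0.35 -0.1 0 0 0.4; 0 -0.32 -0.39 -0.2 0 0 0.4; 0 -0.479 -0.433 -0.294 0 0 0.4; 0 -0.6 -0.29 -0.41 0 0 0.6; 0 -0.717 -0.155 -0.549 0 0 1; 0 -0.717 -0.155 -0.549 0 0 1"

```text
t: 18.35
position: [0.4923, -0.074, 0.3472]
tcp_rot: [-0.005, 0.964, 0.034, 0.262]
ft_force: [0.7, 0.1, -0.5]
grip_width: 0.057
grip_force: 0.0
```

```bash
python3 - <<'E'
from h import *
f=grab("wrist");save(f,"w3.png");f=grab("top");save(f,"t3.png");f=grab("scene");o=bot.get_obs();print(o["qpos"].round(2),o["position"])
E
```

```text
[-0.51 -0.58  2.08  0.29  1.2   0.95] [ 0.49260652 -0.07857244  0.34518411]
```

View pics/w3.png

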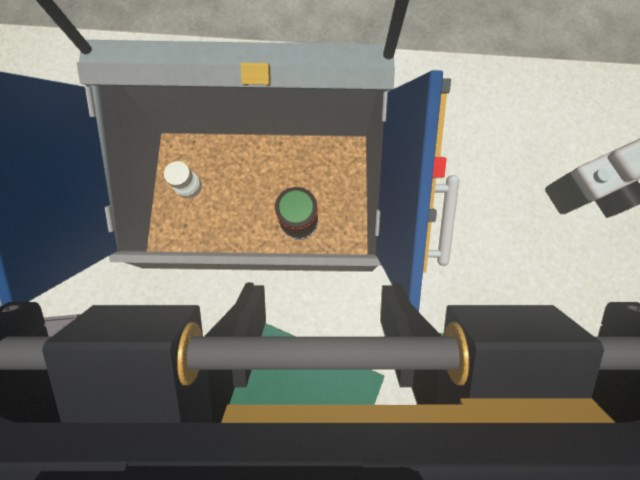

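The wrist view shows both leaves open. The lens top is at (296,207), the jar is at (180,178) and the passive leaf is on the right.

```bash
python3 - <<'E'
from h import *
f=dict(np.load("last_wrist.npz"));P=cloud(f)
def top(box,z0,z1):
    v0,v1,u0,u1=box;Q=P[v0:v1,u0:u1].reshape(-1,3);Q=Q[(Q[:,2]>z0)&(Q[:,2]<z1)]
    c,r=cv2.minEnclosingCircle(Q[:,:2].astype(np.float32));return len(Q),np.array(c),r,np.median(Q[:,2])
for b,z in(((180,245,268,325),(.078,.105)),((155,205,160,205),(.05,.08))):
    n,c,r,zz=top(b,*z);print(n,c,r,zz,"case",C.T@(np.r_[c,0]-O))
print("glass",P[207,296],P[190,296],P[215,296])
E
```

```text
1453 [ 0.6242758  -0.03260354] 0.027363857254385948 0.09250329348343567 case [-0.02837784 -0.05898113  0.        ]
594 [0.6699757  0.13582243] 0.018224038183689117 0.0649032621812711 case [0.02751898 0.10634078 0.        ]
glass [ 0.62350326 -0.03342661  0.092753  ] [ 0.64633023 -0.03145831  0.0920653 ] [ 0.61272569 -0.0344052   0.09384074]
```

```bash
python3 - <<'E'
from h import *
y=C[:,0];z=np.array([0,0,-1.]);M=np.c_[np.cross(y,z),y,z]
rows([([.54,-.038,.26],M),([.57,-.036,.13],M)],.86)
E
```

```text
0.002 -0.126 0.329 0.263 -0.261 -0.973 0.86 ; n>= 9
-0.129 -0.128 0.754 0.263 -0.261 -0.973 0.86 ; n>= 9
```

arm_command --steps "0 -0.02 0.03 0.03 -0.03 -0.11 0.86; 0 -0.03 0.06 0.06 -0.06 -0.22 0.86; 0 -0.05 0.1 0.09 -0.09 -0.33 0.86; 0 -0.06 0.14 0.12 -0.12 -0.44 0.86; 0 -0.08 0.18 0.15 -0.15 -0.55 0.86; 0 -0.1 0.22 0.18 -0.18 -0.66 0.86; 0 -0.11 0.26 0.21 -0.21 -0.77 0.86; 0 -0.12 0.3 0.24 -0.24 -0.88 0.86; 0.002 -0.126 0.329 0.263 -0.261 -0.973 0.86; 0.002 -0.126 0.329 0.263 -0.261 -0.973 0.86"

```text
t: 19.75
position: [0.5402, -0.0413, 0.2567]
tcp_rot: [-0.003, 0.688, 0.726, -0.001]
ft_force: [0.3, 0.3, -0.2]
grip_width: 0.0747
grip_force: 0.0
```

```bash
python3 - <<'E'
from h import *
y=C[:,0];z=np.array([0,0,-1.]);M=np.c_[np.cross(y,z),y,z]
rows([([.575,-.036,.13],M),([.624,-.033,.112],M),([.624,-.033,.046],M)],.86);print(bot.get_obs()["qpos"])
E
```

```text
0.01 0.119 0.422 -0.004 -0.002 -0.005 0.86 ; n>= 3
0.011 0.283 0.48 -0.004 -0.002 -0.005 0.86 ; n>= 3
0.01 0.285 0.7 -0.004 -0.002 -0.005 0.86 ; n>= 4
[-2.22498744e-01  5.42384079e-03  1.69611852e+00  1.09459610e-03
  1.44705483e+00 -2.76361390e-01]
```

arm_command --steps "0.01 0.06 0.2 0 0 0 0.86; 0.01 0.119 0.4 0 0 0 0.86; 0.01 0.2 0.45 0 0 0 0.86; 0.01 0.283 0.48 0 0 0 0.86; 0.01 0.283 0.48 0 0 0 0.86; 0.01 0.285 0.55 0 0 0 0.86; 0.01 0.285 0.63 0 0 0 0.86; 0.01 0.285 0.7 0 0 0 0.86; 0.01 0.285 0.7 0 0 0 0.86"

```text
t: 20.88
position: [0.6227, -0.0321, 0.0465]
tcp_rot: [-0.003, 0.687, 0.727, -0.002]
ft_force: [0.3, -0.9, 0.3]
grip_width: 0.0749
grip_force: 0.0
```

arm_command --steps "0 0 0 0 0 0 0; 0 0 0 0 0 0 0; 0 0 0 0 0 0 0; 0 0 0 0 0 0 0"

```text
t: 21.38
position: [0.6258, -0.0323, 0.0502]
tcp_rot: [-0.0, 0.687, 0.727, -0.0]
ft_force: [-1.0, 0.5, 5.4]
grip_width: 0.0531
grip_force: 30.0
```

arm_command --steps "0 0 -0.04 0 0 0 0; 0 -0.01 -0.08 0 0 0 0; 0 -0.03 -0.12 0 0 0 0; 0 -0.035 -0.17 0 0 0 0; 0 -0.035 -0.22 0 0 0 0; 0 -0.035 -0.26 0 0 0 0; 0 -0.035 -0.3 0 0 0 0; 0 -0.035 -0.3 0 0 0 0"

```text
t: 22.38
position: [0.6158, -0.0329, 0.1406]
tcp_rot: [0.0, 0.687, 0.727, 0.0]
ft_force: [-0.0, -0.5, -3.5]
grip_width: 0.0533
grip_force: 30.0
```

```bash
python3 - <<'E'
from h import *
o=bot.get_obs();print(o["ft_force"],o["qpos"].round(2))
y=C[:,0];z=np.array([0,0,-1.]);M=np.c_[np.cross(y,z),y,z]
rows([([.37,-.045,.15],M),([.37,-.285,.13],M),([.407,-.29,.11],M)],0)
f=grab("scene");save(f,"s4.png")
E
```

```text
[-0.0249863  -0.47022709 -3.45531796] [-0.18  0.27  1.63 -0.    1.24 -0.24]
0.006 -0.82 -0.032 0.0 0.0 -0.003 0 ; n>= 4
-0.793 -0.865 0.035 0.0 0.0 -0.003 0 ; n>= 6
-0.816 -0.743 0.102 0.0 0.0 -0.003 0 ; n>= 6
```

View pics/s4.png

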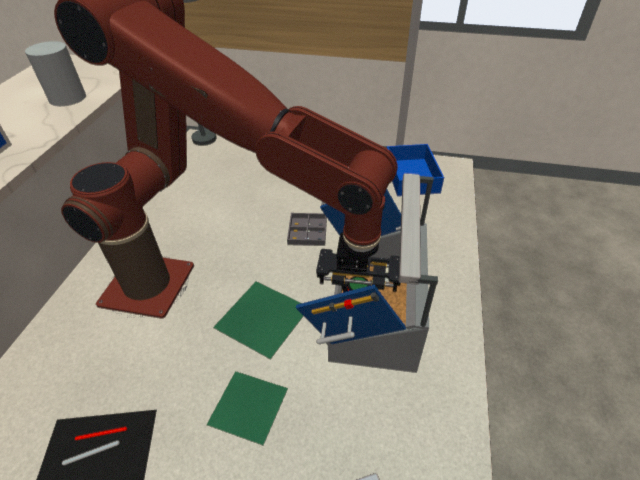

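The scene view shows the lens held inside the case at (358,284). Both leaves are still open and nothing is touching. Carry it out over the front wall.

arm_command --steps "0 -0.1 -0.02 0 0 0 0; 0 -0.22 -0.03 0 0 0 0; 0 -0.36 -0.03 0 0 0 0; 0 -0.5 -0.03 0 0 0 0; 0 -0.64 -0.03 0 0 0 0; 0 -0.76 -0.03 0 0 0 0; 0 -0.82 -0.03 0 0 0 0; -0.08 -0.825 -0.03 0 0 0 0; -0.18 -0.83 -0.03 0 0 0 0; -0.28 -0.835 -0.02 0 0 0 0"

```text
t: 23.68
position: [0.3693, -0.1315, 0.1454]
tcp_rot: [-0.001, 0.687, 0.727, -0.0]
ft_force: [-0.5, -0.5, -2.5]
grip_width: 0.053
grip_force: 30.0
```

arm_command --steps "-0.12 -0.01 0.01 0 0 0 0; -0.25 -0.02 0.02 0 0 0 0; -0.37 -0.02 0.03 0 0 0 0; -0.46 0.02 0.05 0 0 0 0; -0.51 0.06 0.1 0 0 0 0; -0.53 0.09 0.13 0 0 0 0; -0.53 0.09 0.13 0 0 0 0; -0.53 0.09 0.13 0 0 0 0"

```text
t: 24.68
position: [0.405, -0.2876, 0.1063]
tcp_rot: [-0.001, 0.687, 0.727, -0.001]
ft_force: [1.0, -0.2, -2.3]
grip_width: 0.0529
grip_force: 30.0
```

```bash
python3 - <<'E'
from h import *
o=bot.get_obs();print(o["ft_force"],o["position"],o["qpos"].round(2))
y=C[:,0];z=np.array([0,0,-1.]);M=np.c_[np.cross(y,z),y,z]
rows([([.407,-.292,.06],M),([.407,-.292,.042],M)],0)
f=grab("top");P=cloud(f);im=f["image"].astype(int)
g=(im[...,1]>im[...,0]*1.5)&(im[...,1]>im[...,2]*1.15)&(P[...,2]<.02)&(P[...,1]<-.18)
print("mat rect",cv2.minAreaRect(P[g][:,:2].astype(np.float32)))
f=grab("scene");cv2.imwrite("pics/s5.png",cv2.cvtColor(cv2.resize(f["image"][250:480,150:470],(800,575)),cv2.COLOR_RGB2BGR))
E
```

```text
[ 0.96909249 -0.19268164 -2.29574223] [ 0.40499032 -0.28756911  0.10631678] [-0.78  0.03  1.96 -0.    1.15 -0.83]
-0.015 0.006 0.154 -0.001 -0.001 -0.003 0 ; n>= 1
-0.015 0.006 0.214 -0.001 -0.001 -0.003 0 ; n>= 2
mat rect ((0.4080442190170288, -0.28200021386146545), (0.11594347655773163, 0.13293592631816864), 81.9547119140625)
```

View pics/s5.png

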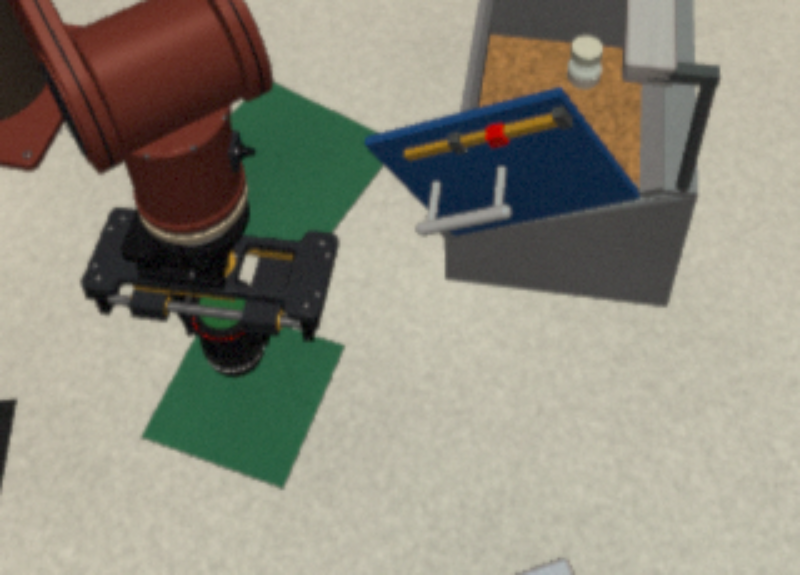

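The crop shows the lens held upright over the small mat and the bolt drawn. Lower it gently.

arm_command --steps "-0.01 0.006 0.06 0 0 0 0; -0.015 0.006 0.12 0 0 0 0; -0.015 0.006 0.17 0 0 0 0; -0.015 0.006 0.195 0 0 0 0; -0.015 0.006 0.203 0 0 0 0; -0.015 0.006 0.203 0 0 0 0"

```text
t: 25.52
position: [0.4075, -0.2926, 0.0458]
tcp_rot: [-0.001, 0.687, 0.727, -0.001]
ft_force: [-0.3, 0.2, -3.2]
grip_width: 0.0526
grip_force: 30.0
```

arm_command --steps "0 0 0.004 0 0 0 0; 0 0 0.008 0 0 0 0; 0 0 0.008 0 0 0 0"

```text
t: 25.9
position: [0.4074, -0.2925, 0.0433]
tcp_rot: [-0.001, 0.687, 0.727, -0.001]
ft_force: [-0.1, -0.5, -2.3]
grip_width: 0.0527
grip_force: 30.0
```

arm_command --steps "0 0 0.003 0 0 0 0; 0 0 0.006 0 0 0 0; 0 0 0.006 0 0 0 0"

```text
t: 26.28
position: [0.4075, -0.2927, 0.0432]
tcp_rot: [-0.001, 0.687, 0.727, -0.001]
ft_force: [-5.1, 4.2, 12.4]
grip_width: 0.0526
grip_force: 30.0
```

Contact: the lens is down. Release and rise.

arm_command --steps "0 0 -0.003 0 0 0 0; 0 0 -0.004 0 0 0 0.85; 0 0 -0.004 0 0 0 0.85; 0 0 -0.004 0 0 0 0.85; 0 0 -0.1 0 0 0 0.85; 0 0 -0.25 0 0 0 0.85; 0 0 -0.4 0 0 0 0.85; 0 -0.1 -0.4 0 0 0 0.85; 0 -0.1 -0.4 0 0 0 0.85"

```text
t: 27.4
position: [0.3768, -0.2944, 0.1619]
tcp_rot: [-0.0, 0.687, 0.726, -0.001]
ft_force: [0.4, 0.3, -1.0]
grip_width: 0.0742
grip_force: 0.0
```

```bash
python3 - <<'E'
from h import *
f=grab("scene");P=cloud(f);cv2.imwrite("pics/s6.png",cv2.cvtColor(cv2.resize(f["image"][170:470,150:470],(640,600)),cv2.COLOR_RGB2BGR))
m=(P[...,2]>.075)&(P[...,2]<.095)&(abs(P[...,0]-.407)<.05)&(abs(P[...,1]+.292)<.05)
Q=P[m];print(len(Q),cv2.minEnclosingCircle(Q[:,:2].astype(np.float32)),np.median(Q[:,2]))
E
```

```text
497 ((0.40702128410339355, -0.29203179478645325), 0.028144294396042824) 0.08552593798144792
```

View pics/s6.png

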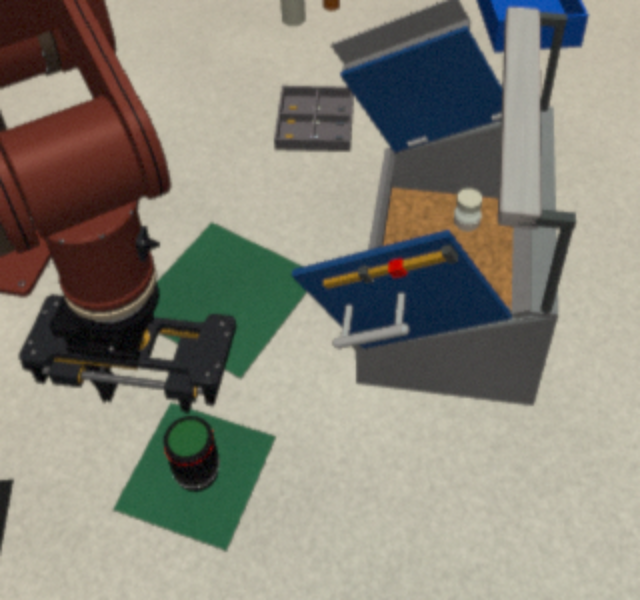

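The lens stands upright at the mat's centre (192,455). Both leaves are open, the bolt is drawn and the arm is clear.

```bash
python3 -c "
from rig import bot
print(bot.job_done())"
```

```text
the job is handed in; nothing more can be done
None
```

I handed the job in at about 27 s: the lens stands upright at the centre of the small green mat, both leaves are open about 90°, and the bolt is drawn about 31 mm; the jar and tray look undisturbed and the arm never went near the bottle, but no verdict came back.

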